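# Fasten the draw latch of an instrument case

### The job

Of the two grey instrument cases on the lab bench, one still has its latch undone. Tip that latch's claw forward over its keeper so that it is hooked, then swing the lever down over centre until it lies fully flat and the claw is drawn tight on the keeper. Do not push on the other case, whose latch is already fastened.

Things in the scene. Friction and masses are not known exactly. Their poses are not given: they have to be found in the camera images.
- keeper (a point): Keeper of the undone latch: upright steel lip 5 (x) x 22 (y) x 21 mm tall, fixed on the flat top of the undone case; point: middle of its top edge. Axes: z up, y along the latch's hinges, x from lever to keeper. Lever hinge axis at x -57.5, z +1 mm from here. The heavy fixed case is 190 (x) x 220 x 110 mm tall, its middle at x -47.5. With the lever upright the claw falls 5-10 mm beyond the keeper.
- claw_end (a point): Claw end: steel plate 38 mm wide (y), 32 long, nose turned down 17 mm; point at its middle, 75 mm from the pin of the two rods it swings on. Starts leaning 10-25 deg back past upright, above the lever's end; tipped forward it falls freely. Pin from the lever hinge, t = lever: x -25cos(t-0.21), z +25sin(t-0.21) mm. Hooked tight: point 5 mm behind (-x) and level with the keeper point.
- lever (a joint): Lever of the undone latch, rad: 0 = closed, flat, pointing away from the keeper (-x); 1.57 upright; limit 1.75. Steel plate 24 mm wide, 5 thick, reaching 80 mm from its hinge; its face to push (towards +x when upright, top when closed) is 8.5 mm off the hinge axis. Stays where left; 1 to 4 N at its end moves it. Centre is at 0.3 rad; once flat, the hooked, sprung claw holds it.
- other_case: Bystander: a like grey case, 190 (x) x 240 x 110 mm tall, fixed, whose latch is already fastened flat, up to 35 mm above the case top. Origin at the middle of its underside, z up, x from its lever to its keeper. Keep off it.

How it is judged:
On the way:
1. the claw is hooked over the keeper while the lever is still raised (z of claw_end in the frame of keeper below 0.008 m and x of claw_end in the frame of keeper above -0.008 m and value of joint lever above 0.7 rad), for 0.2 s.
At the end, for the whole second after the job is handed in: The lever lies flat (within 0.12 rad, 7 degrees, of closed) and the claw is hooked down and drawn back on the keeper: its end point is less than 7 mm above the keeper's top edge and, along x, between 10 mm behind and 2 mm beyond it (value of joint lever below 0.12 rad and z of claw_end in the frame of keeper below 0.007 m and x of claw_end in the frame of keeper between -0.01 and 0.002 m); the robot touches nothing.
It fails at once if the robot pushes on the other, fastened case (more than 5 N) (contact force between any of the fingers, the arm and other_case above 5 N).
It also fails if it takes over 43 s, if anything falls off the work surface, if the arm or the gripper's body presses on something with over 40 N, if the wrist force passes 120 N, or if a joint passes its speed limit or range.

### The arm

A 6-joint arm with a two-finger parallel gripper is mounted at the origin on the work surface. World frame = base frame: x ahead of the robot, y to its left, z up, the work surface at z = 0. Lengths are in m, angles in rad, forces in N, time in s.
With the tool pointing down it reaches from about 0.35 to 0.85 m from the base axis. Payload 8.1 kg.
Tool frame: the origin (TCP) lies midway between the tips of the shut fingers; the grasp point (between the pads) lies 19 mm behind it; z points along the fingers, y is the direction in which the jaws open and shut (so a half turn about z gives the same grasp; the last joint's range is limited). The gripper opens to 85 mm and grips with 20 to 120 N. Pads are 22 mm wide; open, the fingers measure 114 mm over their backs; the gripper's body (76 mm by 85 mm) begins 54 mm behind the grasp point. The pads swing forward as they close: fully open they stand 13 mm farther back than shut.
Start: joints at [-1.2, 0.13, 1.488, -0, 1.523, -0.085], TCP at [0.264, -0.539, 0.231] pointing down, gripper open.
Joint ranges: [-2.96, 2.96], [-0.89, 2.26], [0.02, 2.5], [-1.34, 4.48], [0, 2.73], [-2.66, 2.66]. Speed limits (rad/s): [2.39, 2.39, 2.79, 3.14, 3.14, 3.14].

### API

Orientations are given as a 3x3 rotation matrix whose columns are the frame's x, y, z axes.
In Python, from bench import bot gives the robot as it stands.
- The arm moves only by the tool drive_tool, never from a script. Its argument "increments" is a list of rows, each a list of 3 entries, a list of its own where there are three numbers: the shift along the tool's x, y, z in m, then the turn, a rotation vector about the tool's x, y, z in rad, then the finger opening in m, from 0 to 0.0854. In form: [[[x, y, z], [rx, ry, rz], gripper], ...]. A call has 1 to 20 rows; each row shifts and turns the commanded pose from where the row before left it, along the tool's axes as they then stand; what a row does not reach is not made up. A row lasts 1/8 s, in which the tool goes at most 62.5 mm and 10.7 degrees, less where a joint would pass 70% of its speed; a pose out of reach is approached as far as the arm can. A call is refused whole if a number of a shift passes 0.0625 or a number of a turn 0.188, either way. A call with a gripper value outside its range is refused whole. The fingers move at their own pace and stop on an object; the grip force is fixed at half the most. Time passes only in rows, so rows that do not move let the fingers close. It gives the time, the measured TCP pose, the force and the opening at its end, in the units of the state.
- bot.state(): the state, without advancing time (a new reading comes with each control period).
- bot.grab_frame(name): name is "scene" or "top" or "wrist"; returns (picture, depth): 384x512x3 uint8, red, green, blue; 384x512 float32, m along the optical axis (not along the pixel's ray), 0 where there is no reading.
- bot.camera_model(name): a dict with "mtx" (3x3 intrinsics, pixels), "origin" and "orientation" of the camera in the world; the wrist camera has in their place "T_tool_cam" (4x4, takes a point from camera to tool coordinates, whose origin is the TCP and whose axes are the flange's). Camera axes: x right, y down, z forward; pixel columns grow to the right and rows downward; lengths in m; the calibration is good to about 2 mm. A picture is of the moment at which its call begins: read the wrist's pose just before it. camera_model takes no time and is no camera call.
- bot.job_done(): hands the job in, once; it reports no verdict.
The state is a dict: "time": time; "qpos": joint angles; "joint_vel": joint speeds; "joint_torque": joint torques, N m; "ee_pos": TCP position; "tool_rot": TCP orientation; "ft_force": force on the tool from outside, world axes, zero at the start; "moment": the same for the moment, N m; "grip_width": finger opening in m.
Only numpy, scipy, OpenCV 4.12 (cv2) and the standard library are available. Lean on these libraries where they do the work, as an engineer would, in place of code of your own. Each camera call takes 0.05 s, during which the arm holds its last target.

## Working session

There is one attempt and no reset: what is moved stays moved. The work goes in short steps, Python scripts to look and compute and a tool call to move; the robot and the scene stay as the last step left them, time stands still between calls to the robot, and variables do not carry over. Pictures are saved under pics/ and viewed, and the job is handed in when it is done.

Besides the shell and the picture viewer there is one more tool, called after "Call:" as a command line: name --argument value ..., lists and objects as JSON in quotes. drive_tool: Moves the arm, as the interface text tells. Its arguments: {"type":"object","properties":{"increments":{"type":"array","items":{"type":"array"}}},"required":["increments"]}

```bash
mkdir -p pics; python3 - <<'E'
from bench import bot
import cv2,numpy as np
np.set_printoptions(precision=4,suppress=True)
for n in("scene","top"):
    p,d=bot.grab_frame(n); np.savez("pics/%s0.npz"%n,p=p,d=d); cv2.imwrite("pics/%s0.png"%n,p[:,:,::-1])
    print(n,bot.camera_model(n))
print(bot.state())
E
```

```text
scene {'mtx': array([[361.5438,   0.    , 260.1352],
       [  0.    , 361.5438, 190.8015],
       [  0.    ,   0.    ,   1.    ]]), 'origin': array([ 1.1352, -0.2733,  0.5547]), 'orientation': array([[ 0.4165,  0.541 , -0.7306],
       [ 0.9089, -0.2312,  0.347 ],
       [ 0.0188, -0.8086, -0.588 ]])}
top {'mtx': array([[373.1363,   0.    , 251.9288],
       [  0.    , 373.1363, 187.322 ],
       [  0.    ,   0.    ,   1.    ]]), 'origin': array([0.5128, 0.0098, 0.9863]), 'orientation': array([[ 0.0051, -0.9959,  0.0903],
       [-0.9995, -0.0079, -0.0312],
       [ 0.0318, -0.09  , -0.9954]])}
{'time': 0.1, 'qpos': array([-1.2004,  0.1311,  1.4892,  0.    ,  1.523 , -0.0854]), 'joint_vel': array([-0.0002,  0.0006, -0.0009,  0.0009,  0.0017, -0.0002]), 'joint_torque': array([  0.0001, -57.0949, -50.1942,  -0.0004,   0.0082,  -0.    ]), 'ee_pos': array([ 0.264 , -0.5383,  0.2304]), 'tool_rot': array([[ 0.8979,  0.4402, -0.0006],
       [ 0.4402, -0.8979,  0.0016],
       [ 0.0002, -0.0017, -1.    ]]), 'ft_force': array([ 0.5041,  0.661 , -0.1073]), 'moment': array([ 0.0168, -0.0523, -0.0098]), 'grip_width': 0.08529694543916246}
```

View pics/scene0.png

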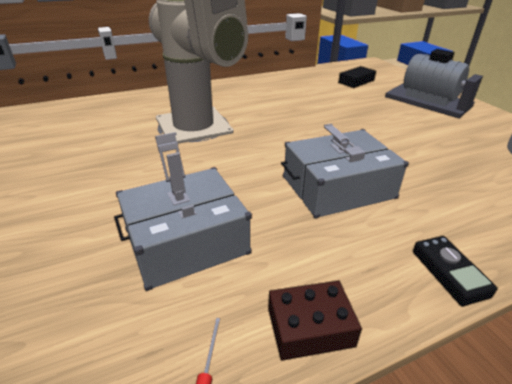

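View pics/top0.png

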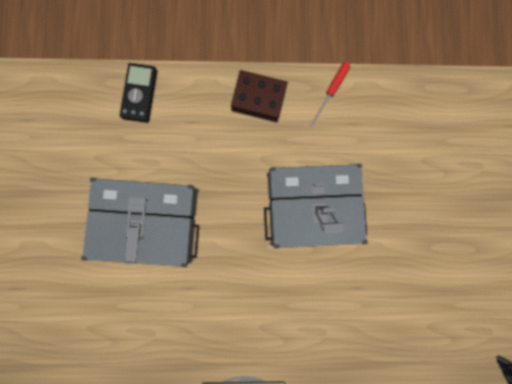

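The scene view shows the undone case at about (185,225) with its lever up. In the top view that case is at (317,205), and the fastened one is at (140,222). I'll measure both cases with depth next.

```bash
cat > h.py <<'E'
import numpy as np,cv2
from bench import bot
np.set_printoptions(precision=4,suppress=True)
def cloud(p,d,m,R=None,o=None):
    K=m['mtx'];R=m['orientation'] if R is None else R;o=m['origin'] if o is None else o
    v,u=np.mgrid[:d.shape[0],:d.shape[1]]
    c=np.stack([(u-K[0,2])/K[0,0]*d,(v-K[1,2])/K[1,1]*d,d],-1)
    w=c@R.T+o; w[d<=0]=np.nan
    return w
E
python3 - <<'E'
from h import *
for n in("scene","top"):
    f=np.load("pics/%s0.npz"%n);W=cloud(f['p'],f['d'],bot.camera_model(n));np.save("pics/%sW.npy"%n,W)
    if n=="top":
        for nm,a,b in(("undone",255,385),("other",70,205)):
            S=W[150:275,a:b].reshape(-1,3);P=S[(abs(S[:,2]-.11)<.006)]
            r=cv2.minAreaRect(P[:,:2].astype(np.float32)*1000);print(nm,r,np.median(P[:,2]),cv2.boxPoints(r))
    # points above case top
    box=(120,215,100,260) if n=="scene" else (160,250,262,372)
    S=W[box[0]:box[1],box[2]:box[3]]
    for z0 in np.arange(.114,.27,.01):
        m=(S[...,2]>z0)&(S[...,2]<z0+.01)&(S[...,0]>.3)
        if m.any():
            q=S[m];vv,uu=np.nonzero(m);print(n,round(z0,3),m.sum(),q.min(0),q.max(0),q.mean(0),uu.mean()+box[2],vv.mean()+box[0])
    y,x=(100,100) if n=="scene" else (150,250)
    c=f['p'][y:y+125,x:x+165,::-1];cv2.imwrite("pics/%scrop.png"%n,cv2.resize(c,None,fx=4.8,fy=4.8,interpolation=cv2.INTER_CUBIC))
E
```

```text
scene 0.114 83 [ 0.5398 -0.1797  0.114 ] [ 0.6048 -0.1577  0.1237] [ 0.5805 -0.1701  0.1191] 184.85542168674698 205.66265060240966
scene 0.124 104 [ 0.5423 -0.1843  0.1242] [ 0.6044 -0.1579  0.1335] [ 0.5763 -0.1706  0.1289] 183.47115384615384 200.5
scene 0.134 59 [ 0.5361 -0.1837  0.134 ] [ 0.5515 -0.1592  0.1437] [ 0.5488 -0.1728  0.1391] 178.01694915254237 188.5593220338983
scene 0.144 67 [ 0.5341 -0.1862  0.144 ] [ 0.5519 -0.1558  0.154 ] [ 0.5477 -0.1721  0.1492] 177.65671641791045 183.94029850746267
scene 0.154 99 [ 0.5293 -0.1909  0.1541] [ 0.5503 -0.1531  0.164 ] [ 0.5424 -0.1739  0.1592] 175.44444444444446 178.50505050505052
scene 0.164 86 [ 0.5271 -0.191   0.1641] [ 0.5495 -0.154   0.1738] [ 0.5415 -0.1734  0.1691] 175.0 173.93023255813955
scene 0.174 89 [ 0.5214 -0.1913  0.1741] [ 0.547  -0.1541  0.1839] [ 0.5386 -0.1744  0.1789] 173.46067415730337 169.0
scene 0.184 90 [ 0.5172 -0.1916  0.1841] [ 0.5461 -0.154   0.194 ] [ 0.5371 -0.1743  0.1892] 172.67777777777778 164.02222222222224
scene 0.194 89 [ 0.5118 -0.1917  0.194 ] [ 0.5458 -0.1542  0.2039] [ 0.5344 -0.174   0.1992
[... 1916 characters left out ...]
5] [ 0.5418 -0.1568  0.1936] [ 0.5259 -0.1707  0.1887] 324.27777777777777 215.38888888888889
top 0.194 16 [ 0.5117 -0.1931  0.1949] [ 0.5393 -0.1569  0.2023] [ 0.519  -0.1713  0.1991] 325.6875 218.5625
top 0.204 62 [ 0.5013 -0.1929  0.2056] [ 0.5431 -0.1566  0.2139] [ 0.5287 -0.1729  0.211 ] 327.6612903225806 213.8548387096774
top 0.214 26 [ 0.4935 -0.1852  0.214 ] [ 0.5409 -0.1573  0.2239] [ 0.518  -0.1663  0.2167] 325.1923076923077 219.03846153846155
top 0.224 56 [ 0.4917 -0.1953  0.229 ] [ 0.5099 -0.1576  0.2339] [ 0.4948 -0.1764  0.2327] 332.1071428571429 230.5
top 0.234 127 [ 0.4918 -0.1942  0.234 ] [ 0.51   -0.1565  0.2423] [ 0.503  -0.1758  0.2367] 332.2834645669291 226.42519685039372
```

View pics/scenecrop.png

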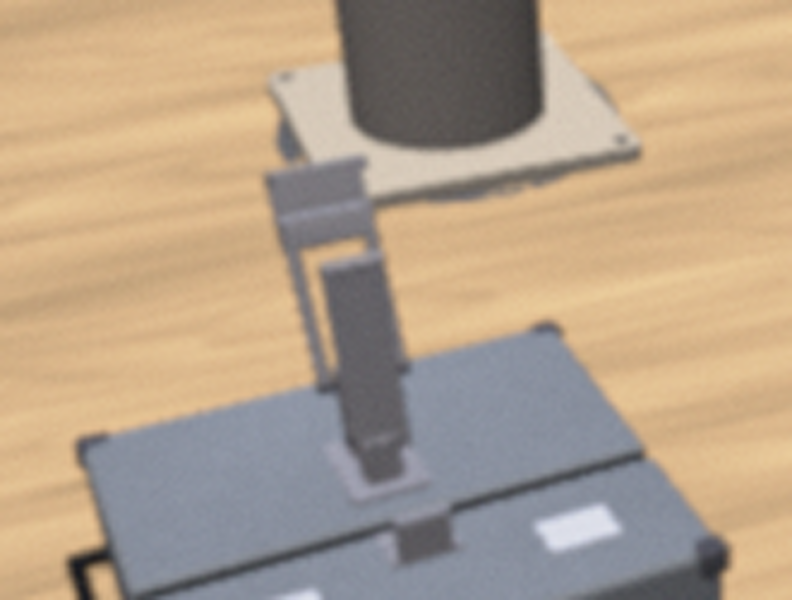

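View pics/topcrop.png

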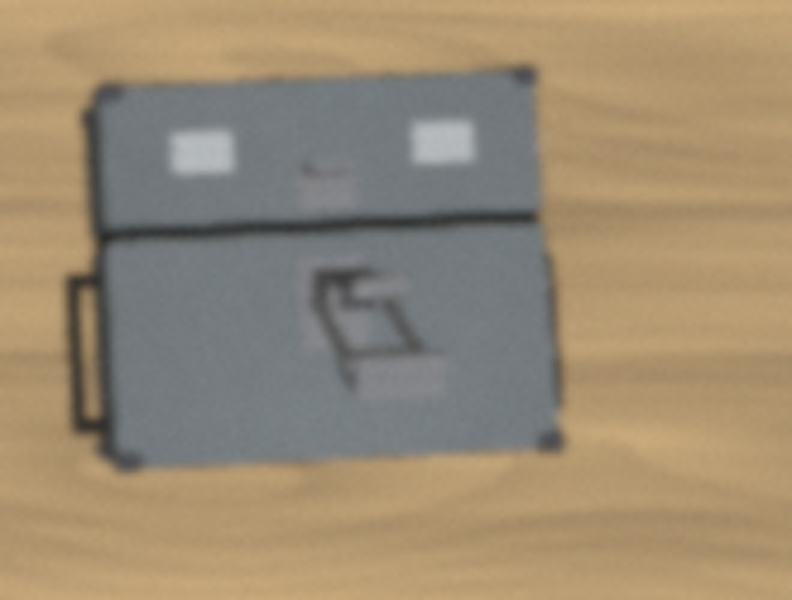

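Call:
drive_tool --increments '[[[0,0,0],[0,0,0.102],0],[[0,0,0],[0,0,0.102],0],[[0,0,0],[0,0,0.102],0],[[0,0,0],[0,0,0.102],0],[[0.0208,-0.0349,0],[0,0,0],0],[[0.0208,-0.0349,0],[0,0,0],0],[[0.0208,-0.0349,0],[0,0,0],0],[[0.0208,-0.0349,0],[0,0,0],0],[[0.0208,-0.0349,0],[0,0,0],0],[[0.0208,-0.0349,0],[0,0,0],0],[[0.0208,-0.0349,0],[0,0,0],0],[[0.0208,-0.0349,0],[0,0,0],0],[[0.0208,-0.0349,0],[0,0,0],0],[[0.0208,-0.0349,0],[0,0,0],0],[[0,0,0],[0,0,0],0],[[0,0,0],[0,0,0],0]]'

```text
time: 2.1
ee_pos: [0.4549, -0.1804, 0.231]
tool_rot: [[0.999, 0.048, -0.001], [0.048, -0.999, -0.0], [-0.001, 0.0, -1.0]]
ft_force: [-1.8, -0.3, -0.7]
grip_width: 0.0003
```

```bash
python3 - <<'E'
from h import *
s=bot.state();print(s['time'],s['ee_pos'],s['tool_rot'],s['grip_width'],s['ft_force'])
p,d=bot.grab_frame("scene");cv2.imwrite("pics/s1.png",cv2.resize(p[70:270,80:330,::-1],None,fx=3,fy=3))
E
```

```text
2.1 [ 0.4549 -0.1804  0.231 ] [[ 0.9988  0.0484 -0.0008]
 [ 0.0484 -0.9988 -0.0001]
 [-0.0008  0.0001 -1.    ]] 0.0002553534757764399 [-1.7689 -0.3262 -0.6892]
```

View pics/s1.png

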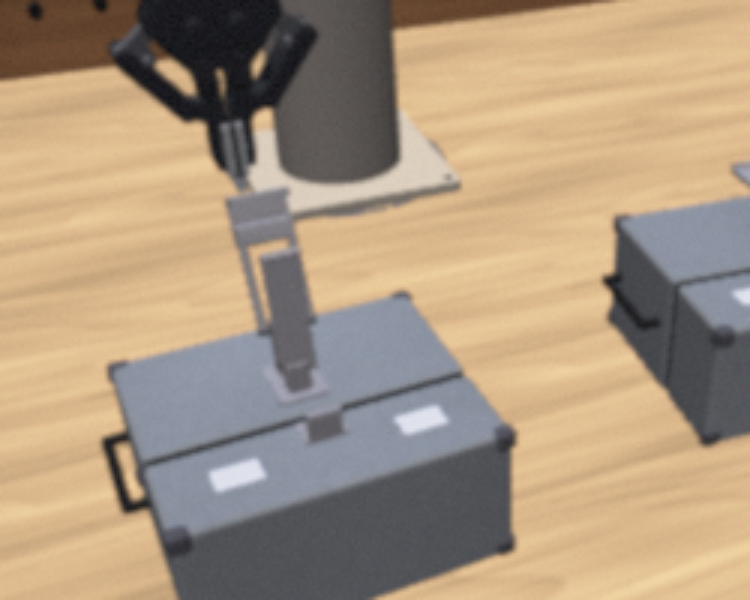

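The closed fingers (crop px 240,180) are right behind the claw (px 260,210). I'll push forward now, just above the lever's end.

Call:
drive_tool --increments '[[[0,0,0.006],[0,0,0],0],[[0.012,0,0],[0,0,0],0],[[0.01,0,0],[0,0,0],0],[[0.01,0,0],[0,0,0],0],[[0.01,0,0],[0,0,0],0],[[0.01,0,0],[0,0,0],0],[[0.01,0,0],[0,0,0],0],[[0.01,0,0],[0,0,0],0],[[0.01,0,0],[0,0,0],0],[[0.01,0,0],[0,0,0],0],[[0.0,0,0],[0,0,0],0],[[0.0,0,0],[0,0,0],0],[[0.0,0,0],[0,0,0],0]]'

```text
time: 3.78
ee_pos: [0.5469, -0.1759, 0.2253]
tool_rot: [[0.999, 0.048, -0.0], [0.048, -0.999, -0.0], [-0.0, 0.0, -1.0]]
ft_force: [-1.1, 0.0, 0.3]
grip_width: -0.0002
```

```bash
python3 - <<'E'
from h import *
p,d=bot.grab_frame("scene");cv2.imwrite("pics/s2.png",cv2.resize(p[70:270,80:330,::-1],None,fx=3,fy=3))
E
```

```text
(no output)
```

View pics/s2.png

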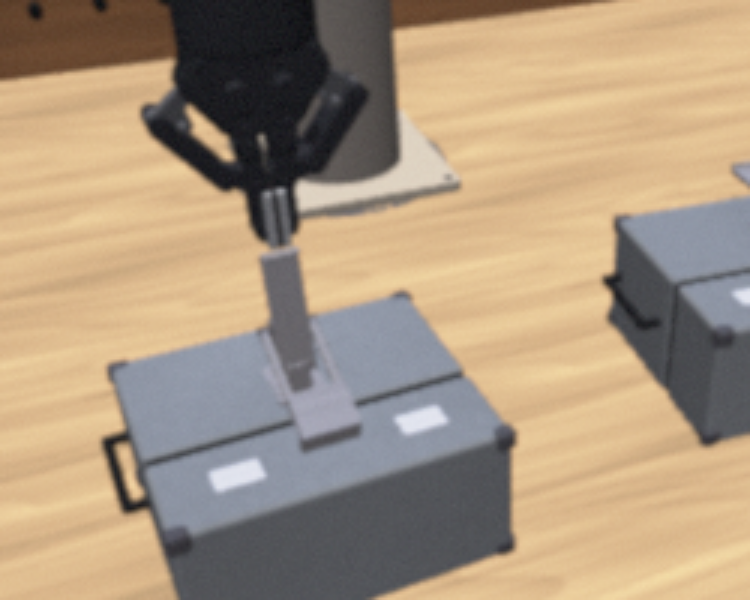

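The claw has fallen forward over the keeper (px 325,415), and the lever is still upright. I'll check the claw height, its nose position and the lever angle.

```bash
python3 - <<'E'
from h import *
p,d=bot.grab_frame("scene");W=cloud(p,d,bot.camera_model("scene"))
a=np.deg2rad(2.75);R=np.array([[np.cos(a),-np.sin(a),0],[np.sin(a),np.cos(a),0],[0,0,1]])
L=(W-np.array([.5984,-.1719,.131]))@R  # keeper frame
S=L[120:225,140:220]
for z0 in np.arange(-.018,.09,.006):
    m=(S[...,2]>z0)&(S[...,2]<z0+.006)&(abs(S[...,1])<.022)&(S[...,0]>-.08)&(S[...,0]<.03)
    if m.any(): q=S[m];print(round(z0,3),m.sum(),q.min(0),q.max(0),np.median(q,0))
E
```

```text
-0.018 54 [-0.0605 -0.0156 -0.018 ] [ 0.0159  0.0215 -0.0121] [ 0.0129  0.0044 -0.0154]
-0.012 55 [-0.0506 -0.0159 -0.0119] [ 0.0186  0.0216 -0.006 ] [ 0.0161  0.0018 -0.0089]
-0.006 109 [-0.0509 -0.016  -0.006 ] [ 0.0211  0.0216 -0.    ] [ 0.0155  0.0029 -0.0018]
0.0 171 [-0.0513 -0.0161  0.    ] [0.0166 0.0215 0.006 ] [0.0047 0.0024 0.003 ]
0.006 171 [-0.0503 -0.016   0.006 ] [0.0057 0.0219 0.0118] [-0.0082  0.0032  0.0083]
0.012 84 [-0.0527 -0.0159  0.012 ] [-0.0241  0.0215  0.018 ] [-0.0426  0.0016  0.0151]
0.018 85 [-0.066  -0.0161  0.0181] [-0.0397  0.0218  0.0239] [-0.0503  0.0009  0.0211]
0.024 55 [-0.0662 -0.0154  0.024 ] [-0.0485  0.0217  0.0297] [-0.0525  0.      0.0266]
0.03 40 [-0.0655 -0.009   0.0301] [-0.0498  0.015   0.0354] [-0.0516  0.0017  0.0327]
0.036 39 [-0.0561 -0.0087  0.0362] [-0.0509  0.0142  0.0419] [-0.0528  0.0026  0.0392]
0.042 36 [-0.0575 -0.0086  0.0421] [-0.0509  0.0153  0.048 ] [-0.0535  0.0034  0.0447]
0.048 37 [-0.0571 -0.009   0.048 ] [-0.0522  0.0143  0.0539] [-0.0547  0.0015  0.0506]
0.054 41 [-0.0595 -0.0088  0.0544] [-0.0517  0.0149  0.0599] [-0.0552  0.0025  0.057 ]
0.06 37 [-0.059  -0.0087  0.0601] [-0.0537  0.0141  0.066 ] [-0.0561  0.002   0.063 ]
0.066 40 [-0.0594 -0.0085  0.0664] [-0.0538  0.015   0.0717] [-0.0569  0.0038  0.0691]
0.072 39 [-0.0593 -0.0092  0.0721] [-0.0552  0.0138  0.078 ] [-0.0577  0.0021  0.0752]
0.078 31 [-0.058  -0.0091  0.0781] [-0.0531  0.0137  0.0839] [-0.0551  0.0017  0.0822]
0.084 8 [-0.0576 -0.0065  0.084 ] [-0.0545  0.0139  0.0848] [-0.0554  0.0046  0.0843]
```

Call:
drive_tool --increments '[[[0.015,-0.004,0],[0,0,0],0],[[0.015,0,0],[0,0,0],0],[[0,0,0],[0,0,0],0],[[0,0,0.013],[0,0,0],0],[[0,0,0.012],[0,0,0],0],[[-0.013,0,0],[0,0,0],0],[[-0.013,0,0],[0,0,0],0],[[-0.008,0,0.001],[0,0,0],0],[[-0.008,0,0.001],[0,0,0],0],[[-0.0065,0,0.0023],[0,0,0],0],[[-0.0065,0,0.0024],[0,0,0],0],[[-0.006,0,0.0035],[0,0,0],0],[[-0.006,0,0.0036],[0,0,0],0],[[0,0,0],[0,0,0],0]]'

```text
time: 5.62
ee_pos: [0.5092, -0.1735, 0.1858]
tool_rot: [[0.999, 0.048, -0.001], [0.048, -0.999, 0.0], [-0.001, -0.0, -1.0]]
ft_force: [0.6, 0.5, 0.6]
grip_width: -0.0
```

```bash
python3 - <<'E'
from h import *
p,d=bot.grab_frame("scene");cv2.imwrite("pics/s3.png",cv2.resize(p[70:270,80:330,::-1],None,fx=3,fy=3))
print(bot.state()['ee_pos'],bot.state()['ft_force'])
E
```

```text
[ 0.5094 -0.1734  0.1859] [-0.1727  0.4269  1.1729]
```

View pics/s3.png

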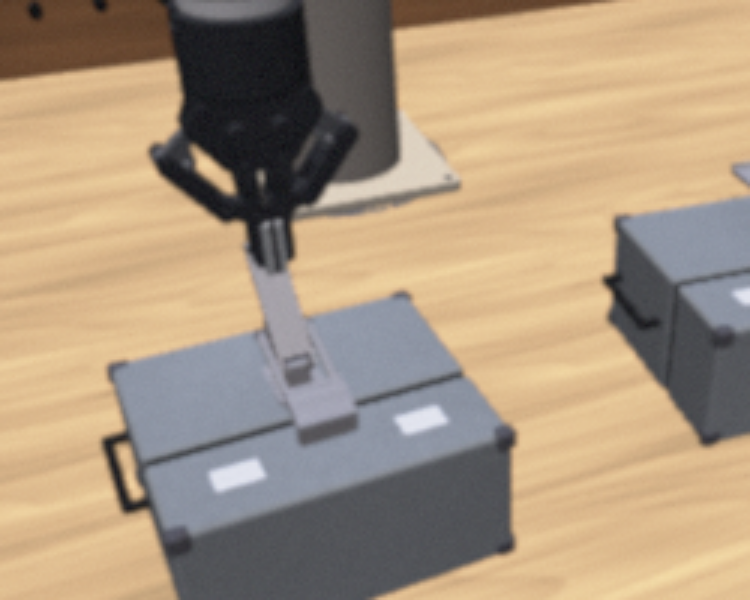

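The lever (px 270,270) is following the fingertips and the claw is still hooked over the keeper (px 330,420). I'll carry on along the arc until the lever is flat.

Call:
drive_tool --increments '[[[-0.005,0,0.0046],[0,0,0],0],[[-0.005,0,0.0047],[0,0,0],0],[[-0.004,0,0.0055],[0,0,0],0],[[-0.004,0,0.0056],[0,0,0],0],[[-0.003,0,0.006],[0,0,0],0],[[-0.0026,0,0.0065],[0,0,0],0],[[-0.0015,0,0.0066],[0,0,0],0],[[-0.0015,0,0.0067],[0,0,0],0],[[0,0,0.002],[0,0,0],0],[[0,0,0],[0,0,0],0],[[0,0,0],[0,0,0],0]]'

```text
time: 7.05
ee_pos: [0.4835, -0.1749, 0.1403]
tool_rot: [[0.999, 0.048, 0.0], [0.048, -0.999, -0.0], [0.0, 0.0, -1.0]]
ft_force: [-8.5, 5.0, 17.9]
grip_width: -0.0003
```

```bash
python3 - <<'E'
from h import *
p,d=bot.grab_frame("scene");cv2.imwrite("pics/s4.png",cv2.resize(p[70:270,80:330,::-1],None,fx=3,fy=3))
print(bot.state()['ee_pos'],bot.state()['ft_force'])
E
```

```text
[ 0.4835 -0.1749  0.1403] [-10.3139   3.7996  17.5803]
```

View pics/s4.png

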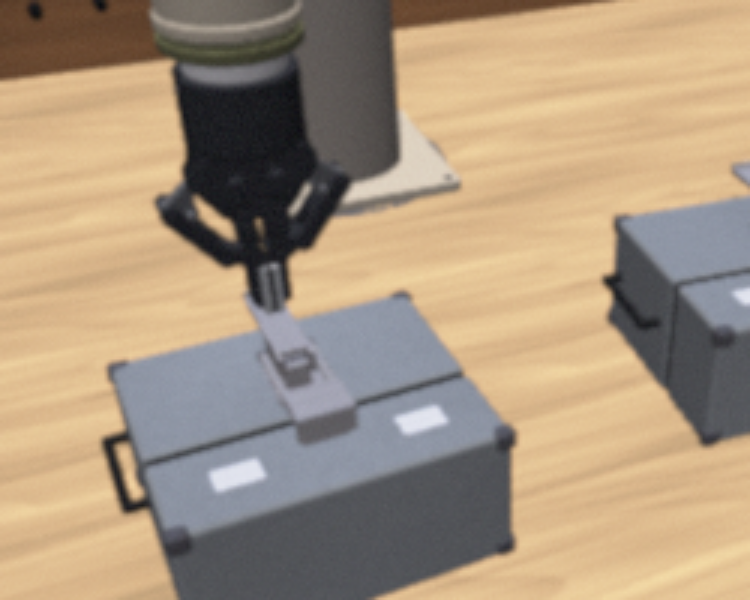

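The lever is almost flat, with the tip at z=0.1403 where 0.1405 was expected, and 18 N upward. I'll press slightly more, then lift off and measure.

Call:
drive_tool --increments '[[[0,0,0.002],[0,0,0],0],[[0,0,0.001],[0,0,0],0],[[0,0,0],[0,0,0],0],[[0,0,0],[0,0,0],0]]'

```text
time: 7.6
ee_pos: [0.4836, -0.1751, 0.1399]
tool_rot: [[0.999, 0.048, 0.001], [0.048, -0.999, -0.001], [0.001, 0.001, -1.0]]
ft_force: [-20.5, 8.2, 38.8]
grip_width: 0.0001
```

Call:
drive_tool --increments '[[[0,0,-0.01],[0,0,0],0],[[0,0,-0.03],[0,0,0],0],[[0,0,-0.05],[0,0,0],0],[[0,0,-0.04],[0,0,0],0],[[-0.03,0.03,-0.02],[0,0,0],0],[[-0.03,0.05,0],[0,0,0],0],[[-0.03,0.05,0],[0,0,0],0],[[0,0.05,0],[0,0,0],0],[[0,0,0],[0,0,0],0],[[0,0,0],[0,0,0],0]]'

```text
time: 8.85
ee_pos: [0.402, -0.3587, 0.2847]
tool_rot: [[0.999, 0.047, -0.001], [0.047, -0.999, 0.001], [-0.0, -0.001, -1.0]]
ft_force: [-0.1, -0.2, 0.3]
grip_width: 0.0002
```

```bash
python3 - <<'E'
from h import *
p,d=bot.grab_frame("scene");cv2.imwrite("pics/s5.png",cv2.resize(p[70:270,80:330,::-1],None,fx=3,fy=3))
a=np.deg2rad(2.75);R=np.array([[np.cos(a),-np.sin(a),0],[np.sin(a),np.cos(a),0],[0,0,1]])
W=cloud(p,d,bot.camera_model("scene"))
q2,d2=bot.grab_frame("top");W2=cloud(q2,d2,bot.camera_model("top"))
for n,w in(("scene",W),("top",W2)):
    L=((w-np.array([.5984,-.1719,.131]))@R).reshape(-1,3)
    for x0 in np.arange(-.145,.03,.01):
        m=(L[:,0]>x0)&(L[:,0]<x0+.01)&(abs(L[:,1]-.003)<.009)&(L[:,2]>-.03)
        if m.any(): print(n,round(x0,3),m.sum(),np.median(L[m,2]),L[m,2].max(),L[m,0].max())
print(bot.state()['ee_pos'],bot.state()['ft_force'])
E
```

```text
scene -0.145 5 0.011099284316780589 0.01333169735155737 -0.13505591901276173
scene -0.135 39 0.009498468394102788 0.014246811983331442 -0.1260381794751809
scene -0.125 27 0.008589999799692494 0.010281807951097455 -0.11511844077022314
scene -0.115 25 0.008926865003635487 0.011191820025456822 -0.1057124609136627
scene -0.105 26 0.009036361923698166 0.010344120656720968 -0.09531160782751498
scene -0.095 25 0.008782070356325056 0.01003705125827864 -0.08543821693847829
scene -0.085 26 0.00923767385563487 0.011238814715699597 -0.07506701902359622
scene -0.075 27 0.008784564611112211 0.01021679203638981 -0.0650612873452336
scene -0.065 52 0.007390434926113132 0.011409119421561809 -0.05505518552831519
scene -0.055 83 -0.0037485532694151447 0.00420808760166741 -0.046491756327043575
scene -0.025 20 0.0036314438972474272 0.0048475322701886925 -0.016279030369118333
scene -0.015 34 0.0037330507237229027 0.005503855029018234 -0.005186726928013652
scene -0.005 42 0.00336045293443768 0.0049136584010825435 0.004809080655507541
scene 0.005 115 -0.00780792521811452 0.005364996947866962 0.01477643480666
[... 900 characters left out ...]
4815872 -0.04644863235360949
top -0.045 30 -0.021408119674046322 -0.018340182966786855 -0.035045126056139665
top -0.035 29 -0.023512556967448917 -0.01924462398781368 -0.02509791179270155
top -0.025 36 0.0027204511844776125 0.005702101503820778 -0.015197153167077782
top -0.015 30 0.003176156382754647 0.007585948331266579 -0.005779789161645741
top -0.005 33 0.0026339761895867175 0.006200219759208259 0.003452699569542463
top 0.005 27 -0.019653922244523003 0.004848574418368612 0.014943294344227767
top 0.015 33 -0.02224705091915158 -0.019780629058070764 0.024886627619463093
top 0.025 31 -0.02233182535006195 -0.018900570025589647 0.03489391490753057
[ 0.4024 -0.358   0.2853] [0.7121 0.8789 0.3119]
```

View pics/s5.png

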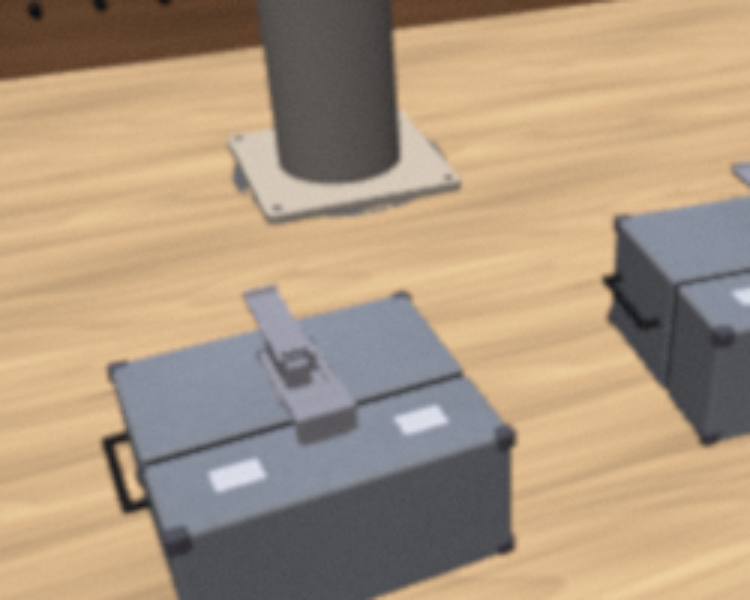

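The lever (px 265,300 to 290,360) lies flat, with its top level at 8–9 mm along its whole length. The claw plate is about 3 mm above the keeper, spans x from -23 to +10 mm, and its nose is down past the keeper (px 325,425). The arm is clear.

```bash
python3 -c "
from bench import bot
print(bot.job_done())"
```

```text
the job is handed in; nothing more can be done
None
```

I closed the undone latch and handed the job in at about 9 s of the 43 s allowed. I pushed the claw forward from behind with the shut fingers until it fell over the keeper. Then I pressed the lever down through its arc until it lay flat, and backed the arm away.

- **Claw hooked first:** it dropped over the keeper with the lever still at about 1.43 rad, and stayed hooked on the way down.
- **Lever:** its top face is level to within about 1 mm along its length, about 8–9 mm above the hinge level, against 8.5 mm expected when closed. It stayed down after I let go.
- **Claw:** the plate is about 3 mm above the keeper's top edge. Its middle is about 6 mm behind the keeper, against 5 mm expected when tight.
- **Robot:** the wrist force on lift-off was about 0, the highest reading on the tool was about 45 N (limit 120 N), and the arm never went near the other case.

The scene and top views agreed to within about 1–2 mm, and no check failed. The hand-in itself reports no verdict.

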